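Cover the screw tin on the workshop bench

TASK

Put the large plywood cover on the wide steel tin of screws, so that it sits down on the rim, seated and level with its plug inside the tin. Set it down, do not drop it, and leave the tins and the small cover where they stand.

Things in the scene. Friction and masses are not known exactly. Their poses are not given: they have to be found in the camera images.
- large_cover_knob (a point): Knob centre of the large cover: loose plywood disc, 148 mm across, 12 thick, 0.2 kg; upright round knob (30 mm across, 50 tall) amid its top; round plug 18 mm deep below (72 mm across at its foot, 88 at the disc). The point is half-way up the knob, on the axis: 25 mm above the disc's top, 37 above its underside, 55 above the plug's foot. z: up. Starts level on the bench, resting on its plug.
- wide_tin_rim (a point): Centre of the mouth of the wide tin, at rim height: open round steel tin, 120 mm outer and 114 mm inner diameter, 100 mm tall, about 0.7 kg, loose, upright on the bench, with a shallow layer of screws on its floor. z points up. When the large cover is seated, its knob centre is 37 mm above this point.
- small_cover_knob (a point): Centre of the knob of the small cover, which is to be left alone: the same shape, but its disc is 96 mm in diameter and its knob 24 mm (50 mm tall). The point is half-way up the knob, 55 mm above the foot of its plug. z points up.
- narrow_tin_rim (a point): Centre of the mouth of the narrow tin, which is to be left alone: an open steel tin, 80 mm outer diameter, 100 mm tall, loose, holding three pencils that stick up to 170 mm above the bench. z points up.
There are look-alikes about, which are no part of the job. Leave any turquoise look-alike of the part that bears large_cover_knob alone.

How it is judged:
By the outcome, as a careful person would: the job done as asked, in the order asked, and still so for the second after the job is handed in, with the robot touching nothing.
It also fails if it takes over 38 s, if anything falls off the work surface, if the arm or the gripper's body presses on something with over 40 N, if the wrist force passes 120 N, or if a joint passes its speed limit or range.

ROBOT

A 6-joint arm with a two-finger parallel gripper is mounted at the origin on the work surface. World frame = base frame: x ahead of the robot, y to its left, z up, the work surface at z = 0. Lengths are in m, angles in rad, forces in N, time in s.
With the tool pointing down it reaches from about 0.25 to 0.775 m from the base axis. Payload 4 kg.
Tool frame: the origin (TCP) lies midway between the tips of the shut fingers; the grasp point (between the pads) lies 19 mm behind it (robot.tcp_to_grasp is the distance from the TCP to the grasp point, in m); z points along the fingers, x is the direction in which the jaws open and shut, and the axes are right-handed (so a half turn about z gives the same grasp; the last joint's range is limited). The gripper opens to 94 mm and grips with 3 to 60 N. Pads are 16 mm wide; open, the fingers measure 119 mm over their backs; the gripper's body (75 mm by 177 mm) begins 78 mm behind the grasp point.
Start: joints at [-1.424, 0.087, 1.371, -0, 1.684, -0.103], TCP at [0.136, -0.533, 0.206] pointing down, gripper open.
Joint ranges: [-3.1, 3.1], [-0.76, 2.03], [0.27, 2.55], [-1.08, 4.22], [0.17, 2.65], [-2.57, 2.57]. Speed limits (rad/s): [2.79, 2.79, 3.14, 3.14, 3.14, 3.14].

INTERFACE

Orientations are given as [roll, pitch, yaw] about the fixed x, y, z axes, in that order (R = Rz(yaw) Ry(pitch) Rx(roll)).
In Python, from bench import get_obs, vision, robot gives the robot as it stands.
- The arm moves only by the tool servo_tool, never from a script. Its argument "targets" is text: rows parted by semicolons, each of 7 numbers parted by spaces: the opening, from 0 (shut) to 1 (fully open), then the shift along the tool's x, y, z as a fraction of full scale, then the turn, a rotation vector about the tool's x, y, z as a fraction of full scale. A call has 1 to 12 rows; each row is the pose to reach, as a shift and turn from the pose commanded when the call began, along the tool's axes at that moment, turning the shorter way round; what a row does not reach only later rows make up. Full scale, the value 1, is 0.25 m for a shift and pi rad for a turn. A row lasts 1/12 s, in which the tool goes at most 41.7 mm and 7.16 degrees, less where a joint would pass 70% of its speed; a pose out of reach is approached as far as the arm can. A call with a number of a shift or a turn outside -1 to 1 is refused whole. A call with a gripper value outside its range is refused whole. The fingers move at their own pace and stop on an object; the grip force is fixed at half the most. Time passes only in rows, so rows that repeat a pose let the fingers close. It gives the time, the measured TCP pose, the force and the opening at its end, in the units of the state.
- get_obs(): the state, without advancing time (a new reading comes with each control period).
- vision.snapshot(name): name is "scene" or "side" or "wrist"; returns a dict with "image" (480x640x3 uint8, red, green, blue), "mtx" (3x3 intrinsics, pixels), "k1" (the pictures are not rectified: a ray, as slopes to the right and down, at radius r is drawn at 1 + k1 r^2 times it, then the intrinsics apply), "world_from_camera" (4x4, takes a point from camera to world coordinates); the wrist camera has in their place "T_tool_cam" (4x4, takes a point from camera to tool coordinates, whose origin is the TCP and whose axes are the tool frame's). Camera axes: x right, y down, z forward; pixel columns grow to the right and rows downward; lengths in m; the calibration is good to about 2 mm. A picture is of the moment at which its call begins: read the wrist's pose just before it. There is no depth.
- robot.close_job(): hands the job in, once; it reports no verdict.
The state is a dict: "time": time; "joint_positions": joint angles; "qvel": joint speeds; "joint_torque": joint torques, N m; "tool_pos": TCP position; "ee_rot": TCP orientation; "wrist_force": force on the tool from outside, world axes, zero at the start; "wrist_torque": the same for the moment, N m; "width": finger opening in m.
Only numpy, scipy, OpenCV 4.12 (cv2) and the standard library are available. Lean on these libraries where they do the work, as an engineer would, in place of code of your own. Each camera call takes 0.05 s, during which the arm holds its last target.

## Working session

There is one attempt and no reset: what is moved stays moved. The work goes in short steps, Python scripts to look and compute and a tool call to move; the robot and the scene stay as the last step left them, time stands still between calls to the robot, and variables do not carry over. Pictures are saved under pics/ and viewed, and the job is handed in when it is done.

Besides the shell and the picture viewer there is one more tool, called after "Request:" as name(argument=value, ...) on one line, values as JSON. servo_tool: Moves the arm, as the interface text tells. Its arguments: {"type":"object","properties":{"targets":{"type":"string"}},"required":["targets"]}

```bash
mkdir -p pics; ls
python3 - <<'E'
from bench import get_obs, vision, robot
import cv2,pickle
o=get_obs()
print({k:o[k] for k in('time','tool_pos','ee_rot','width','joint_positions')})
for n in('scene','side','wrist'):
    s=vision.snapshot(n); cv2.imwrite(f'pics/{n}0.png',s['image'][:,:,::-1]); pickle.dump((s,o),open(f'{n}0.pkl','wb'))
    print(n,s['mtx'].tolist(),s['k1'],(s['world_from_camera'] if 'world_from_camera' in s else s['T_tool_cam']).round(4).tolist())
E
```

```text
pics
{'time': 0.0, 'tool_pos': array([ 0.13587693, -0.53240687,  0.20432035]), 'ee_rot': array([-3.14134893e+00,  2.14584623e-03, -1.32100577e+00]), 'width': 0.09437624422583421, 'joint_positions': array([-1.42412256e+00,  8.79614897e-02,  1.37221536e+00,  2.16819974e-05,
        1.68357534e+00, -1.03114117e-01])}
scene [[518.6077822297897, 0.0, 316.0799012677622], [0.0, 518.6077822297897, 240.3676199688281], [0.0, 0.0, 1.0]] -0.0728255776877372 [[0.429, 0.7075, -0.5616, 1.1909], [0.9032, -0.3244, 0.2811, -0.4522], [0.0167, -0.6278, -0.7782, 1.0914], [0.0, 0.0, 0.0, 1.0]]
side [[481.4139429274792, 0.0, 319.80159147533016], [0.0, 481.4139429274792, 232.5268059400273], [0.0, 0.0, 1.0]] -0.034110091409580816 [[-0.7294, -0.4551, 0.5107, -0.1688], [-0.684, 0.4738, -0.5547, 0.5898], [0.0105, -0.7539, -0.6569, 0.893], [0.0, 0.0, 0.0, 1.0]]
wrist [[366.11206285446053, 0.0, 321.5128224932619], [0.0, 366.11206285446053, 233.04474523527398], [0.0, 0.0, 1.0]] -0.03764991645257816 [[1.0, -0.0005, 0.0003, -0.0008], [0.0004, 0.9598, 0.2808, -0.0822], [-0.0004, -0.2808, 0.9598, -0.1791], [0.0, 0.0, 0.0, 1.0]]
```

View pics/scene0.png

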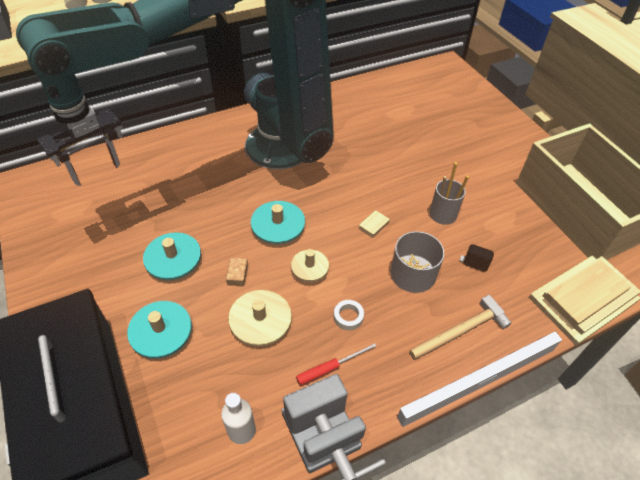

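View pics/side0.png

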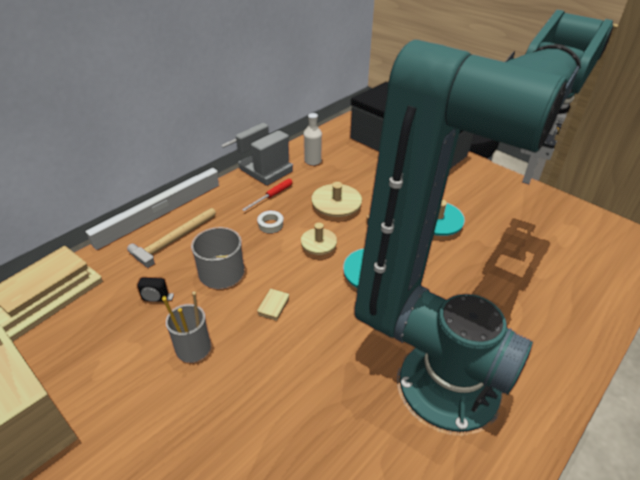

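View pics/wrist0.png

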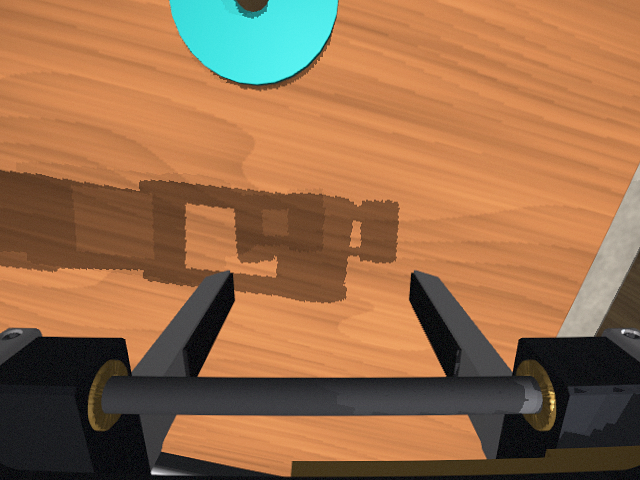

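Scene view: candidates are the large plywood disc (260,318), the small plywood cover (310,266) and three turquoise look-alikes at (278,222), (172,256) and (160,329). The wide tin is at (417,262) and the narrow tin with pencils at (447,202). I choose the plywood disc at (260,318), which is side view (337,200), and check it in a close crop.

```bash
cat > h.py <<'E'
import numpy as np,cv2,pickle
from scipy.spatial.transform import Rotation as R
def wfc(s,o=None):
    if 'world_from_camera' in s: return s['world_from_camera']
    T=np.eye(4);T[:3,:3]=R.from_euler('xyz',o['ee_rot']).as_matrix();T[:3,3]=o['tool_pos'];return T@s['T_tool_cam']
def ray(s,uv,o=None):
    K=s['mtx'];d=np.array([(uv[0]-K[0,2])/K[0,0],(uv[1]-K[1,2])/K[1,1]]);p=d.copy()
    for _ in range(20): p=d/(1+s['k1']*(p@p))
    T=wfc(s,o);v=T[:3,:3]@np.array([p[0],p[1],1.]);return T[:3,3],v/np.linalg.norm(v)
def onz(s,uv,z,o=None):
    c,v=ray(s,uv,o);return c+v*(z-c[2])/v[2]
def tri(rs):
    A=sum(np.eye(3)-np.outer(v,v) for c,v in rs);b=sum((np.eye(3)-np.outer(v,v))@c for c,v in rs)
    x=np.linalg.solve(A,b);return x,[np.linalg.norm((np.eye(3)-np.outer(v,v))@(x-c)) for c,v in rs]
def proj(s,p,o=None):
    T=np.linalg.inv(wfc(s,o));q=T[:3,:3]@p+T[:3,3];a=q[:2]/q[2];a=a*(1+s['k1']*(a@a));K=s['mtx'];return np.array([K[0,0]*a[0]+K[0,2],K[1,1]*a[1]+K[1,2]])
def circ(P):
    A=np.c_[2*P[:,:2],np.ones(len(P))];x=np.linalg.lstsq(A,(P[:,:2]**2).sum(1),rcond=None)[0];return x[:2],np.sqrt(x[2]+x[:2]@x[:2])
E
python3 - <<'E'
from h import *
a=pickle.load(open('scene0.pkl','rb'))[0]['image'][:,:,::-1];b=pickle.load(open('side0.pkl','rb'))[0]['image'][:,:,::-1]
f=lambda im,x,y:cv2.resize(im[y:y+75,x:x+100],(400,300),interpolation=cv2.INTER_NEAREST)
cv2.imwrite('pics/crop.png',np.vstack([np.hstack([f(a,210,280),f(a,370,225)]),np.hstack([f(b,290,160),f(b,170,222)])]))
E
```

```text
(no output)
```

View pics/crop.png

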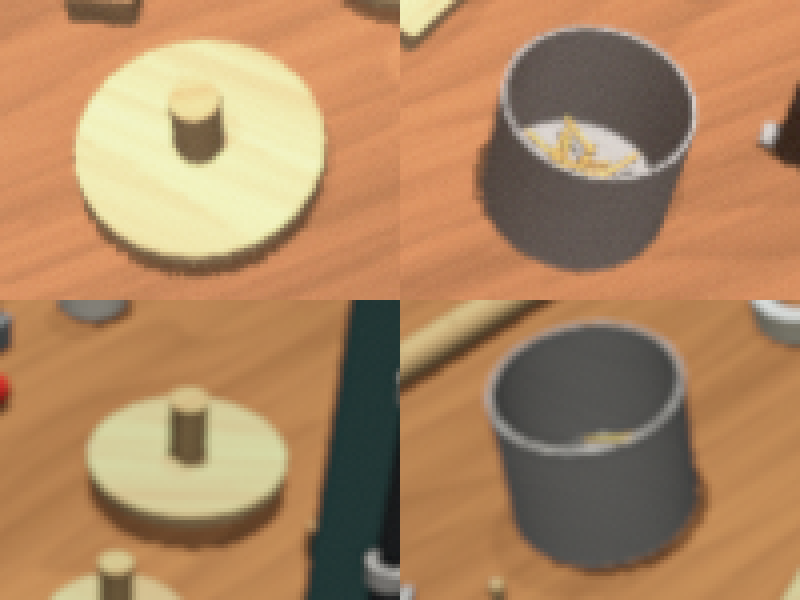

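The crop confirms an untinted plywood disc with its knob: scene knob top about (259,304.5), side about (337.5,184). The tin rim is bright and clean in both views, near (419.5,250.5) and (217,244). Now I measure.

Run:
```python
from h import *
S=pickle.load(open('scene0.pkl','rb'))[0];D=pickle.load(open('side0.pkl','rb'))[0]
print('knobtop',tri([ray(S,(259,304.5)),ray(D,(337.3,184.3))]))
print('rim',tri([ray(S,(419.5,250.5)),ray(D,(216.7,244))]))
for s,c,ax in((S,(419.5,250.5),(24.4,19)),(D,(216.7,244),(24.6,16))):
    hsv=cv2.cvtColor(s['image'],cv2.COLOR_RGB2HSV);v,u=np.mgrid[:480,:640]
    r=np.hypot((u-c[0])/ax[0],(v-c[1])/ax[1]);m=(r>.87)&(r<1.1)&(hsv[...,1]<60)&(hsv[...,2]>115)
    P=np.c_[u[m],v[m]].astype(np.float32);e=cv2.fitEllipse(P);print(len(P),e)
    for z in(.095,.1,.105):print(z,circ(np.array([onz(s,p,z) for p in P])))
# disc top
for s,c,rg in((S,(259,318),45),(D,(337,200),38)):
    hsv=cv2.cvtColor(s['image'],cv2.COLOR_RGB2HSV);v,u=np.mgrid[:480,:640]
    m=((np.hypot(u-c[0],v-c[1])<rg)&(hsv[...,0]>21)&(hsv[...,0]<36)&(hsv[...,2]>170)).astype(np.uint8)
    n,l,st,_=cv2.connectedComponentsWithStats(m);k=1+st[1:,4].argmax()
    ct=max(cv2.findContours((l==k).astype(np.uint8),0,1)[0],key=cv2.contourArea)
    h=cv2.convexHull(ct)[:,0].astype(float);print('disc',st[k],cv2.fitEllipse(ct))
    for z in(.025,.03,.035):print(z,circ(np.array([onz(s,p,z) for p in h])))
for n,p in(('small',(309.5,254)),):print(n,onz(S,p,.08))
print('narrow',onz(S,(450,187),.1)); print('near vise',onz(S,(315,385),.05),'turq',onz(S,(278,220),.03),onz(S,(160,328),.03))
```

```text
knobtop (array([ 0.57426893, -0.28680737,  0.07901529]), [np.float64(0.0019455293863162285), np.float64(0.0019455293863162285)])
rim (array([0.60553497, 0.12321233, 0.09500489]), [np.float64(0.0012088996019024552), np.float64(0.0012088996019024233)])
215 ((419.2631530761719, 250.3553009033203), (36.407005310058594, 48.02738952636719), 102.8910140991211)
0.095 (array([0.60402872, 0.12469312]), np.float64(0.05774994435526537))
0.1 (array([0.60697382, 0.12179814]), np.float64(0.05746014616277372))
0.105 (array([0.60991892, 0.11890315]), np.float64(0.057170347970277605))
197 ((216.01303100585938, 243.649169921875), (31.144390106201172, 48.256778717041016), 81.45182037353516)
0.095 (array([0.60844378, 0.12110344]), np.float64(0.057804168933312694))
0.1 (array([0.60357397, 0.1240402 ]), np.float64(0.057442004617011364))
0.105 (array([0.59870416, 0.12697696]), np.float64(0.057079840300706994))
disc [ 229  290   62   54 2465] ((259.5657653808594, 316.7496643066406), (52.53010177612305, 61.516822814941406), 83.7952880859375)
0.025 (array([ 0.57252727, -0.28665919]), np.float64(0.07307624052378614))
0.03 (array([ 0.57542674, -0.28743541]), np.float64(0.07273360422648646))
0.035 (array([ 0.57832622, -0.28821163]), np.float64(0.0723909679291873))
disc [ 312  183   50   31 1009] ((336.1993713378906, 198.94007873535156), (28.089807510375977, 48.6015739440918), 92.7672348022461)
0.025 (array([ 0.57817066, -0.29217373]), np.float64(0.07431219534799381))
0.03 (array([ 0.57386794, -0.28709327]), np.float64(0.07388414838879664))
0.035 (array([ 0.56956521, -0.28201281]), np.float64(0.0734561014295958))
small [ 0.49309707 -0.11995353  0.08      ]
narrow [0.45888194 0.31595706 0.1       ]
near vise [ 0.79364996 -0.24680389  0.05      ] turq [ 0.31771745 -0.13224564  0.03      ] [ 0.50989159 -0.50993914  0.03      ]
```

Measured: knob at (0.575,-0.287), knob top at 0.079, disc top at 0.030. Tin mouth at (0.605,0.123), rim at about 0.098. The two views agree, so I go above the cover at the current height.

Request:
servo_tool(targets="1 -0.06 -0.2 0 0 0 0;1 -0.11 -0.35 0 0 0 0;1 -0.15 -0.5 0 0 0 0;1 -0.19 -0.65 0 0 0 0;1 -0.23 -0.8 0 0 0 0;1 -0.26 -0.97 0 0 0 0;1 -0.26 -0.97 0 0 0 0")

```text
time: 0.73
tool_pos: [0.3604, -0.406, 0.205]
ee_rot: [-3.138, 0.002, -1.313]
wrist_force: [0.2, -0.3, 0.5]
width: 0.0941
```

Request:
servo_tool(targets="1 -0.06 -0.2 0 0 0 0;1 -0.11 -0.35 0 0 0 0;1 -0.15 -0.5 0 0 0 0;1 -0.19 -0.65 0 0 0 0;1 -0.23 -0.8 0 0 0 0;1 -0.26 -0.9 0 0 0 0;1 -0.26 -0.97 0 0 0 0;1 -0.26 -0.97 0 0 0 0;1 -0.26 -0.97 0 0 0 0")

```text
time: 1.48
tool_pos: [0.5736, -0.287, 0.2044]
ee_rot: [3.14, 0.001, -1.32]
wrist_force: [-0.2, -0.2, 0.3]
width: 0.094
```

Run:
```python
from bench import *
from h import *
o=get_obs();s=vision.snapshot('wrist');pickle.dump((s,o),open('w1.pkl','wb'))
cv2.imwrite('pics/w1.png',s['image'][:,:,::-1]);print(o['tool_pos'],o['ee_rot'],o['time'],proj(s,np.array([.575,-.287,.08]),o))
```

```text
[ 0.57362373 -0.28695458  0.20441849] [ 3.13964903e+00  8.83932258e-04 -1.31984602e+00] 1.4833 [322.94453867 223.92319508]
```

View pics/w1.png

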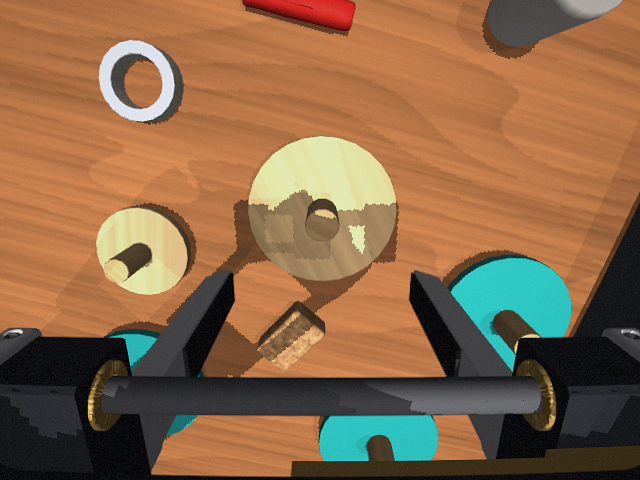

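Run:
```python
from h import *
s,o=pickle.load(open('w1.pkl','rb'));im=s['image'][:,:,::-1].copy()
p=proj(s,np.array([.575,-.287,.08]),o)
c=cv2.convertScaleAbs(im[180:260,270:370],alpha=1.8)
c=cv2.resize(c,(800,640)[:2],interpolation=cv2.INTER_NEAREST)[:600];cv2.imwrite('pics/w1c.png',c)
for uv in((322,225),(322,228),(322,231)):print(uv,onz(s,uv,.079,o))
hsv=cv2.cvtColor(s['image'],cv2.COLOR_RGB2HSV);v,u=np.mgrid[:480,:640]
```

```text
(322, 225) [ 0.57361027 -0.28652086  0.079     ]
(322, 228) [ 0.57101186 -0.28718686  0.079     ]
(322, 231) [ 0.56840099 -0.28785605  0.079     ]
```

View pics/w1c.png

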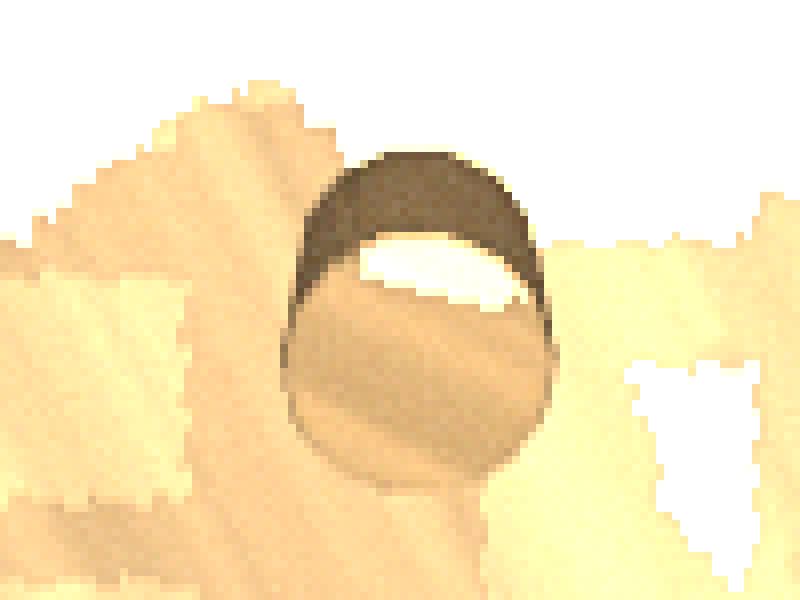

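The knob top centre is at (322.5,225.3), which gives (0.573,-0.287). That is directly under the TCP, so I descend and close.

Request:
servo_tool(targets="1 0 0 0.08 0 0 0;1 0 0 0.18 0 0 0;1 0 0 0.3 0 0 0;1 0 0 0.42 0 0 0;1 0 0 0.52 0 0 0;1 0 0 0.59 0 0 0;1 0 0 0.63 0 0 0;1 0 0 0.65 0 0 0;1 0 0 0.65 0 0 0;1 0 0 0.65 0 0 0")

```text
time: 2.37
tool_pos: [0.574, -0.288, 0.0444]
ee_rot: [-3.14, -0.002, -1.322]
wrist_force: [0.7, -0.4, 0.3]
width: 0.094
```

Request:
servo_tool(targets="0 0 0 0 0 0 0;0 0 0 0 0 0 0;0 0 0 0 0 0 0;0 0 0 0 0 0 0;0 0 0 0 0 0 0;0 0 0 0 0 0 0;0 0 0 0 0 0 0;0 0 0 0 0 0 0;0 0 0 0 0 0 0;0 0 0 0 0 0 0")

```text
time: 3.2
tool_pos: [0.5738, -0.2871, 0.0429]
ee_rot: [3.142, 0.0, -1.321]
wrist_force: [-0.5, -0.5, -0.5]
width: 0.0308
```

Width is 30.8 mm, so the knob is gripped. Lift 0.15 m.

Request:
servo_tool(targets="0 0 0 -0.02 0 0 0;0 0 0 -0.06 0 0 0;0 0 0 -0.12 0 0 0;0 0 0 -0.2 0 0 0;0 0 0 -0.29 0 0 0;0 0 0 -0.38 0 0 0;0 0 0 -0.46 0 0 0;0 0 0 -0.53 0 0 0;0 0 0 -0.58 0 0 0;0 0 0 -0.6 0 0 0;0 0 0 -0.6 0 0 0;0 0 0 -0.6 0 0 0")

```text
time: 4.2
tool_pos: [0.5735, -0.287, 0.1923]
ee_rot: [3.141, 0.001, -1.321]
wrist_force: [0.4, -0.4, -3.1]
width: 0.0293
```

Run:
```python
from bench import *
from h import *
o=get_obs();s=vision.snapshot('scene');d=vision.snapshot('side')
f=lambda im,x,y:cv2.resize(im[y:y+150,x:x+200,::-1],(400,300),interpolation=cv2.INTER_NEAREST)
cv2.imwrite('pics/l1.png',np.vstack([f(s['image'],170,180),f(d['image'],250,70)]));print(o['tool_pos'],o['width'],o['wrist_force'])
t=o['tool_pos'];Rm=R.from_euler('xyz',o['ee_rot']).as_matrix()
print((Rm.T@(np.array([.605,.123,t[2]])-t)/.25).round(3))
```

```text
[ 0.57348928 -0.28696892  0.19226222] 0.029332309735114293 [ 0.37473961 -0.35862525 -3.13874418]
[-1.558e+00 -5.270e-01  1.000e-03]
```

View pics/l1.png

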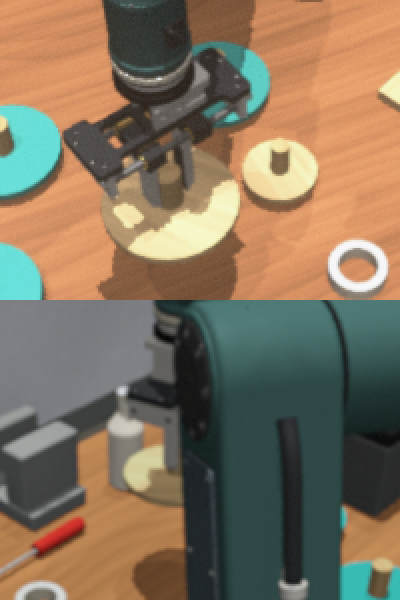

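The cover hangs level in the grip, with its plug foot at about 0.149. Carry it over the tin in two calls.

Request:
servo_tool(targets="0 -0.03 -0.01 0 0 0 0;0 -0.08 -0.03 0 0 0 0;0 -0.15 -0.05 0 0 0 0;0 -0.23 -0.08 0 0 0 0;0 -0.31 -0.1 0 0 0 0;0 -0.39 -0.13 0 0 0 0;0 -0.47 -0.16 0 0 0 0;0 -0.55 -0.18 0 0 0 0;0 -0.63 -0.21 0 0 0 0;0 -0.71 -0.24 0 0 0 0;0 -0.76 -0.25 0 0 0 0;0 -0.78 -0.26 0 0 0 0")

```text
time: 5.3
tool_pos: [0.588, -0.0791, 0.1928]
ee_rot: [3.141, 0.001, -1.318]
wrist_force: [0.6, -0.4, -2.0]
width: 0.0298
```

Request:
servo_tool(targets="0 -0.05 -0.02 0 0 0 0;0 -0.12 -0.04 0 0 0 0;0 -0.2 -0.07 0 0 0 0;0 -0.28 -0.1 0 0 0 0;0 -0.37 -0.13 0 0 0 0;0 -0.46 -0.16 0 0 0 0;0 -0.55 -0.19 0 0 0 0;0 -0.63 -0.22 0 0 0 0;0 -0.7 -0.24 0 0 0 0;0 -0.75 -0.26 0 0 0 0;0 -0.78 -0.27 0 0 0 0;0 -0.78 -0.27 0 0 0 0")

```text
time: 6.3
tool_pos: [0.6058, 0.1248, 0.1927]
ee_rot: [3.141, 0.0, -1.32]
wrist_force: [0.7, 1.1, -2.1]
width: 0.0296
```

Run:
```python
from bench import *
from h import *
o=get_obs();s=vision.snapshot('scene');d=vision.snapshot('side')
f=lambda im,x,y:cv2.resize(im[y:y+150,x:x+200,::-1],(400,300),interpolation=cv2.INTER_NEAREST)
cv2.imwrite('pics/l2.png',np.hstack([f(s['image'],320,160),f(d['image'],120,140)]));print(o['tool_pos'],o['ee_rot'],o['width'],o['wrist_force'],o['time'])
t=o['tool_pos'];Rm=R.from_euler('xyz',o['ee_rot']).as_matrix()
print((Rm.T@(np.array([.605,.123,.1+.037-.012])-t)/.25).round(3))
```

```text
[0.60582108 0.12482018 0.19269293] [ 3.14141144e+00  2.62647297e-04 -1.31958338e+00] 0.029558119768788606 [ 0.6849988   1.0601406  -2.05244811] 6.3
[0.006 0.005 0.271]
```

View pics/l2.png

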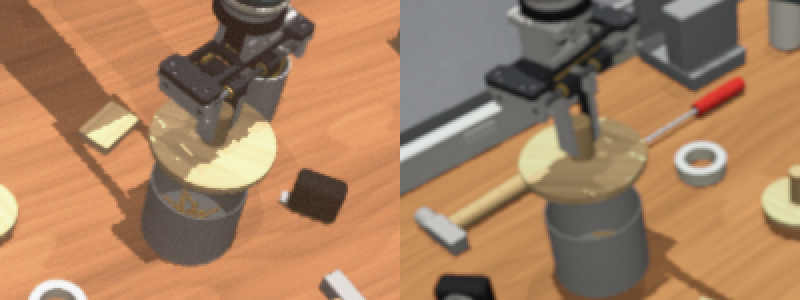

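Both crops show the cover level and centred over the tin. Lower to about 4 mm above the expected seat, correcting x/y by 1–2 mm.

Request:
servo_tool(targets="0 0.006 0.005 0.01 0 0 0;0 0.006 0.005 0.03 0 0 0;0 0.006 0.005 0.06 0 0 0;0 0.006 0.005 0.09 0 0 0;0 0.006 0.005 0.12 0 0 0;0 0.006 0.005 0.15 0 0 0;0 0.006 0.005 0.18 0 0 0;0 0.006 0.005 0.21 0 0 0;0 0.006 0.005 0.23 0 0 0;0 0.006 0.005 0.245 0 0 0;0 0.006 0.005 0.255 0 0 0;0 0.006 0.005 0.255 0 0 0")

```text
time: 7.4
tool_pos: [0.6047, 0.1218, 0.1286]
ee_rot: [3.141, -0.0, -1.321]
wrist_force: [0.5, 0.7, -2.2]
width: 0.0295
```

Request:
servo_tool(targets="0 0 0 0.004 0 0 0;0 0 0 0.008 0 0 0;0 0 0 0.008 0 0 0;0 0 0 0.008 0 0 0")

```text
time: 7.73
tool_pos: [0.6051, 0.1218, 0.1275]
ee_rot: [-3.141, -0.0, -1.321]
wrist_force: [0.0, 1.2, -1.8]
width: 0.0295
```

Request:
servo_tool(targets="0 0 0 0.002 0 0 0;0 0 0 0.004 0 0 0;0 0 0 0.004 0 0 0;0 0 0 0.004 0 0 0")

```text
time: 8.07
tool_pos: [0.6049, 0.1218, 0.1262]
ee_rot: [3.142, -0.0, -1.321]
wrist_force: [0.6, 0.8, -2.0]
width: 0.0298
```

Still only the cover's weight on the wrist (−2 N), so no contact yet. Continue in small steps.

Request:
servo_tool(targets="0 0 0 0.002 0 0 0;0 0 0 0.004 0 0 0;0 0 0 0.004 0 0 0;0 0 0 0.004 0 0 0")

```text
time: 8.4
tool_pos: [0.6049, 0.1218, 0.1251]
ee_rot: [3.141, -0.0, -1.321]
wrist_force: [-0.4, 0.8, -2.3]
width: 0.0299
```

Request:
servo_tool(targets="0 0 0 0.002 0 0 0;0 0 0 0.004 0 0 0;0 0 0 0.004 0 0 0;0 0 0 0.004 0 0 0")

```text
time: 8.73
tool_pos: [0.605, 0.1218, 0.1249]
ee_rot: [-3.141, -0.0, -1.321]
wrist_force: [-1.2, -0.3, 2.1]
width: 0.0293
```

Contact at the predicted height: the force has gone from −2 to +2 N. Look before releasing.

```bash
cat > look.py <<'E'
import sys
from bench import *
from h import *
o=get_obs();s=vision.snapshot('scene');d=vision.snapshot('side');pickle.dump((s,d,o),open('last.pkl','wb'))
f=lambda im,x,y:cv2.resize(im[y:y+120,x:x+160,::-1],(400,300),interpolation=cv2.INTER_CUBIC)
cv2.imwrite('pics/'+sys.argv[1],np.hstack([f(s['image'],340,185),f(d['image'],135,170)]));print(o['tool_pos'],o['width'],o['wrist_force'],o['wrist_torque'],o['time'])
E
python3 look.py l3.png
```

```text
[0.60499457 0.12179692 0.12490764] 0.02925901558934125 [-1.18891096 -0.29492045  2.11975236] [0.01879666 0.29076221 0.04510833] 8.7333
```

View pics/l3.png

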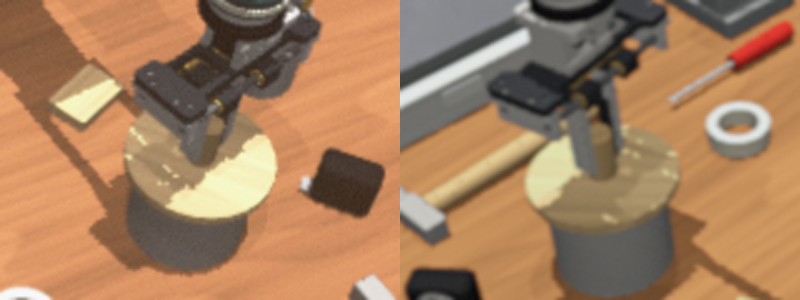

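Both crops show the cover flush on the rim, level, with no gap. Open, then rise straight up.

Request:
servo_tool(targets="0.4 0 0 0 0 0 0;0.5 0 0 0 0 0 0;0.6 0 0 0 0 0 0;0.8 0 0 0 0 0 0;1 0 0 0 0 0 0;1 0 0 0 0 0 0;1 0 0 0 0 0 0;1 0 0 0 0 0 0;1 0 0 0 0 0 0;1 0 0 0 0 0 0")

```text
time: 9.67
tool_pos: [0.6049, 0.1218, 0.1242]
ee_rot: [-3.142, -0.0, -1.321]
wrist_force: [-0.1, -0.6, 0.1]
width: 0.0921
```

Request:
servo_tool(targets="1 0 0 -0.02 0 0 0;1 0 0 -0.06 0 0 0;1 0 0 -0.12 0 0 0;1 0 0 -0.2 0 0 0;1 0 0 -0.29 0 0 0;1 0 0 -0.38 0 0 0;1 0 0 -0.46 0 0 0;1 0 0 -0.53 0 0 0;1 0 0 -0.58 0 0 0;1 0 0 -0.6 0 0 0;1 0 0 -0.6 0 0 0")

```text
time: 10.58
tool_pos: [0.6056, 0.1219, 0.277]
ee_rot: [-3.137, -0.001, -1.321]
wrist_force: [0.2, -0.1, -0.3]
width: 0.0934
```

```bash
python3 look.py l4.png
python3 - <<'E'
from h import *
import cv2
S,D,o=pickle.load(open('last.pkl','rb'))
cv2.imwrite('pics/full4.png',S['image'][:,:,::-1])
for n,s in(('S',S),('D',D)):
    print(n,'knobtop pred',proj(s,np.array([.605,.122,.162])),'disc ctr',proj(s,np.array([.605,.122,.112])))
E
```

```text
[0.60563094 0.12191615 0.27704321] 0.09343373487048852 [ 0.16495379 -0.09864001 -0.34487393] [ 0.04527949 -0.03033287 -0.0043737 ] 10.5833
S knobtop pred [423.31288853 232.9739072 ] disc ctr [419.65999349 246.16038582]
D knobtop pred [213.03948247 222.92440861] disc ctr [215.81725125 238.70923685]
```

View pics/l4.png

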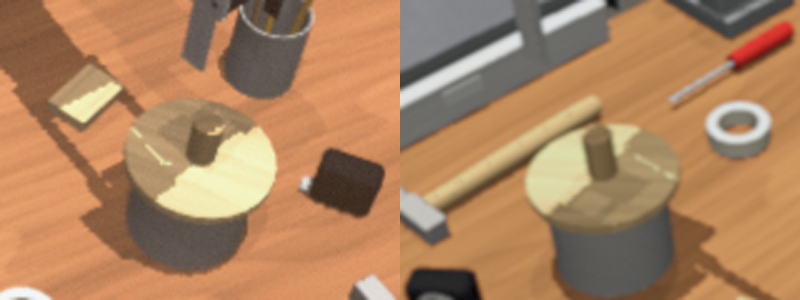

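View pics/full4.png

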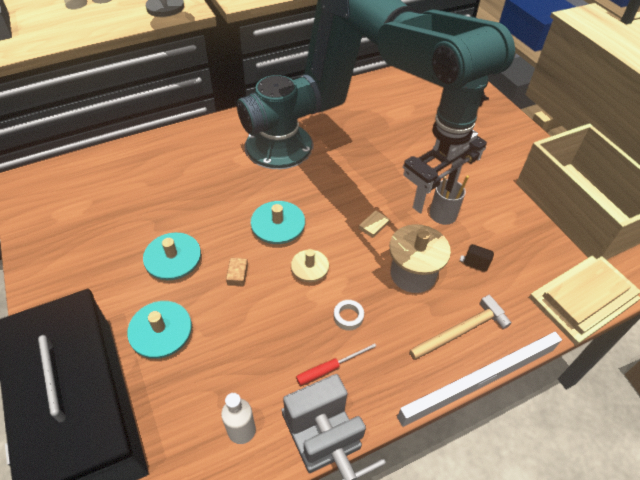

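The cover is free and seated. The knob top shows at (423.6,232.6) in the scene view and (213.8,223.2) in the side view, within 1 px of the seated prediction in both. Everything else is where it was.

```bash
python3 -c "
from bench import *
print(robot.close_job())"
```

```text
the job is handed in; nothing more can be done
None
```

The large plywood cover is on the wide tin, seated and level, and the job is handed in at about 10.6 s of the 38 s allowed.

I gripped it by the knob, carried it over and lowered it in 1 mm steps. It touched the rim with about 4 N at the predicted height. I then opened the gripper and rose 0.15 m clear.

- **Seating:** after release the knob top was within about 1 px of its predicted seated position in both fixed cameras. The disc looked level with no gap at the rim.
- **Rest of the scene:** in the last scene picture the tins, the small cover and the turquoise look-alikes stand where they did, and the wrist force was near zero.
- **Disagreement:** triangulating the rim from hand-picked pixels gave 95 mm. Circle fits to the rim in the two views agreed best at about 98 mm. Contact came at the height expected for the stated 100 mm. No check failed.

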